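# Slide the ware board home and lock it

### The job

With the fingertips, slide the wooden board that carries the two test tiles along the rails of its rack, to the right as seen from the robot, until both its battens drop into the notches and it lies flat and lower. Then push the upright tab of the steel turn-button, on the far side of the rack, round a quarter turn so that its bar lies across over the board and locks it down. Only push: do not pick up or carry anything, keep the tiles standing on the board and leave the other things on the bench alone.

Things in the scene. Friction and masses are not known exactly. Their poses are not given: they have to be found in the camera images.
- rack: Fixed wooden rack, 360 (its y) x 150 mm (its x), origin on the bench at its middle. At yaw 0 its +x points away from the robot, +y to the robot's left. Two rails, centred at x = -55 and +55 mm, 22 mm wide, tops 24 mm above the bench; between them only two 12 mm high ties at y = -165 and +165 mm. Fences 40 mm high, 67 to 75 mm from the middle line, guide the board. No end stop.
- rack_seat (a point): Where the board's origin lies when home: rack frame (0, -60, 16) mm, axes as the rack. The board slides towards -y. Each rail has two notches for the battens, 22 mm wide along y, 8 mm deep, at y = -130 and +10 mm of the rack; battens have about 3 mm play in them each way.
- ware_board: Loose plywood board with tiles on it, about 0.6 kg, 130 (x) x 200 (y) x 12 mm, on two cross battens 14 mm high, 16 mm wide, at y = -70 and +70 mm. Origin: middle in plan, level with the batten undersides. Starts on the rail tops (plywood 38 to 50 mm above the bench), 55 to 95 mm short of home, past the first notch. Home, it is 8 mm lower (plywood 30 to 42 mm).
- board_edge (a point): Middle of the board's free trailing edge (its +y end face, 12 mm high), where to push: board frame (0, 100, 20) mm. The board slides on friction (about 3 to 10 N) until both battens drop 8 mm at once; then the notch walls stop it hard.
- turn_button (a joint): Turn-button angle in rad: 0 = bar points along the rack's +y, beside the board; it grows counter-clockwise seen from above; 1.57 = bar points to the rack's -x, straight across over the board (locked); stop at 1.62. Starts between -0.35 and 0.08. Stays where left (about 1 N at the tab turns it). It passes over the board only when the board is down in the notches.
- button_pivot (a point): Pivot of the turn-button, at the underside of its steel bar: rack frame (87, -20, 45) mm. The bar is 16 mm wide, 6 mm thick and reaches 70 mm from the pivot.
- button_tab (a point): Middle of the upright steel tab on the turn-button's bar, 48 mm from the pivot along the bar. The tab is 36 mm long along the bar, 6 mm thick and its top is 81 mm above the bench (bar from 45 to 51 mm).
- tile_a: Cream L-shaped glazed test tile standing on the board, 44 x 46 x 62 mm, loose, origin under its middle. Rides on the half of the board towards the rack's -y.
- tile_b: Brown L-shaped glazed test tile beside it, same size, loose.
- tub: Bystander: plum lidded tub, 67 mm across, 57 mm high, standing just beyond the -y end of the rack.
- brush: Bystander: paint brush, 190 mm long, lying along the near side of the rack.
- slip_cup: Bystander: wide low lidded tub, 79 mm across, 46 mm high, to the left.
- tape: Bystander: roll of masking tape, 100 mm across, 24 mm high, to the right.
Mind the look-alikes: they are no part of the job. Leave any red look-alike of the tile_a alone. Leave any green look-alike of the tile_b alone.

How it is judged:
By the outcome, as a careful person would: the job done as asked, in the order asked, and still so for the second after the job is handed in, with the robot touching nothing.
It also fails if it takes over 45 s, if anything falls off the work surface, if the arm or the gripper's body presses on something with over 40 N, if the wrist force passes 120 N, or if a joint passes its speed limit or range.

### The arm

A 6-joint arm with a two-finger parallel gripper is mounted at the origin on a cart in front of the work surface, level with it; the furniture and walls round the work are solid. World frame = base frame: x ahead of the robot, y to its left, z up, the work surface at z = 0. Lengths are in m, angles in rad, forces in N, time in s.
With the tool pointing down it reaches from about 0.2 to 0.875 m from the base axis. Payload 3.4 kg.
Tool frame: the origin (TCP) lies between the finger pads; the fingertips stand 8 mm ahead of it and the grasp point (between the pads) lies 11 mm behind it (env.tips_ahead is the distance from the TCP to the fingertips, in m); z points along the fingers, y is the direction in which the jaws open and shut (so a half turn about z gives the same grasp; the last joint's range is limited). The gripper opens to 94 mm and grips with 3 to 60 N. Pads are 16 mm wide; open, the fingers measure 119 mm over their backs; the gripper's body (75 mm by 177 mm) begins 78 mm behind the grasp point.
Start: joints at [1.214, 0.276, 1.505, -0, 1.361, -0.121], TCP at [0.134, 0.559, 0.213] pointing down, gripper open.
Joint ranges: [-2.89, 2.89], [-0.75, 2.08], [0.22, 2.7], [-1.18, 4.32], [0.11, 2.71], [-2.7, 2.7]. Speed limits (rad/s): [2.57, 2.57, 3.14, 3.14, 3.14, 3.14].

### API

Orientations are given as a rotation vector (axis times angle).
In Python, from rig import env, eyes, workorder gives the robot as it stands.
- The arm moves only by the shell command python3 -m creep 'ROWS' [FORCE]. ROWS is JSON, a list of rows, each an object of numbers: "wx", "wy", "wz": the turn, a rotation vector about the world's x, y, z in units of 5 degrees (1.0 is 5 degrees); "dx", "dy", "dz": the shift along the world's x, y, z in units of 25 mm (1.0 is 25 mm); "jaw": the opening, from 0 (shut) to 1 (fully open). A call has exactly 5 rows; each row is the pose to reach, as a shift and turn from the pose commanded when the call began; what a row does not reach only later rows make up. A row lasts 1/12 s, in which the tool goes at most 41.7 mm and 7.16 degrees, less where a joint would pass 70% of its speed; a pose out of reach is approached as far as the arm can. A call with a gripper value outside its range is refused whole. The fingers move at their own pace and stop on an object; FORCE is the grip in N (left out, the last holds). Time passes only in rows, so rows that repeat a pose let the fingers close, or fill a call up. It gives the time, the measured TCP pose, the force and the opening at its end, in the units of the state.
- env.sense(): the state, without advancing time (a new reading comes with each control period).
- eyes.camera(name): name is "side" or "top"; returns the picture (480x640x3 uint8, red, green, blue); there is no depth.
- eyes.camera_params(name): a dict with "fovy" (degrees; the focal length in pixels is half the picture's height over the tangent of half this angle, whatever the lens; pixels are square), "cx", "cy" (the principal point, pixels), "xyz" and "rotation" of the camera in the world. Camera axes: x right, y down, z forward; pixel columns grow to the right and rows downward; lengths in m; the calibration is good to about 2 mm. A picture is of the moment at which its call begins. camera_params takes no time and is no camera call.
- workorder.hand_in(): hands the job in, once; it reports no verdict.
Trained networks look in the newest picture that a camera, given by its name, has taken for a name from the list of things; names that differ only in an ending like _2 or _b are one class to them, and where a whole thing is asked for, a point or a joint stands for the part that bears it (a point fixed in the world has none). Each returns a list of dicts, best first, with "conf" (0 to 1); they miss things now and then, are a little off and sometimes report something else, mostly with a low value. They report only what shows in the picture. A call takes as long as a camera call. They do not tell look-alikes from the thing itself.
- eyes.trace(camera, name): "pixels" (480x640 bool, what is visible of it) and "bbox" ([centre column, centre row, width, height] in pixels, round what is visible of it).
- eyes.place_of(camera, name): "uv" ([column, row] in pixels: a listed point, or the origin of a listed thing).
The state is a dict: "time_s": time; "joints": joint angles; "qvel": joint speeds; "tau": joint torques, N m; "position": TCP position; "tool_rot": TCP orientation; "ft_force": force on the tool from outside, world axes, zero at the start; "moment": the same for the moment, N m; "gripper_width": finger opening in m.
Only numpy, scipy, OpenCV 4.12 (cv2) and the standard library are available. Lean on these libraries where they do the work, as an engineer would, in place of code of your own. Each camera call takes 0.05 s, during which the arm holds its last target.

## Working session

There is one attempt and no reset: what is moved stays moved. The work goes in short steps, Python scripts to look and compute and a shell command to move; the robot and the scene stay as the last step left them, time stands still between calls to the robot, and variables do not carry over. Pictures are saved under pics/ and viewed, and the job is handed in when it is done.

```bash
ls; mkdir -p pics
cat > h.py <<'E'
from rig import env, eyes, workorder
import numpy as np, cv2
def save(n,f,crop=None,s=1):
    im=eyes.camera(n)
    cv2.imwrite('pics/raw_'+f,im[:,:,::-1])
    if crop: im=im[crop[1]:crop[3],crop[0]:crop[2]]
    if s!=1: im=cv2.resize(im,None,fx=s,fy=s,interpolation=cv2.INTER_CUBIC)
    cv2.imwrite('pics/'+f,im[:,:,::-1]); return im
def K(n):
    p=eyes.camera_params(n); f=240/np.tan(np.radians(p['fovy'])/2); return p,f
def rot(p):
    R=np.array(p['rotation'],float)
    return R if R.shape==(3,3) else cv2.Rodrigues(R)[0]
def ray(n,uv):
    p,f=K(n); d=rot(p)@np.array([(uv[0]-p['cx'])/f,(uv[1]-p['cy'])/f,1]); return np.array(p['xyz']),d
def atz(n,uv,z):
    o,d=ray(n,uv); return o+d*(z-o[2])/d[2]
def proj(n,X):
    p,f=K(n); c=rot(p).T@(np.array(X)-np.array(p['xyz'])); return np.array([p['cx']+f*c[0]/c[2],p['cy']+f*c[1]/c[2]])
E
python3 - <<'E'
from h import *
np.set_printoptions(precision=4,suppress=True)
for n in('top','side'):
    save(n,n+'1.png'); p,f=K(n); print(n,p,f)
    for t in('rack','rack_seat','ware_board','board_edge','button_pivot','button_tab','tile_a','tile_b','turn_button','tub','brush'):
        try: print(t,[(np.round(d['uv'],1),round(d['conf'],2)) for d in eyes.place_of(n,t)][:4])
        except Exception as e: print(t,e)
print(env.sense())
E
```

```text
pics
top {'fovy': 50.28861629639374, 'cx': 320.8293834072125, 'cy': 244.15219910053608, 'xyz': array([ 0.376 , -0.0202,  1.2866]), 'rotation': array([-2.1746,  2.1427, -0.1335])} 511.31542593705376
rack []
rack_seat []
ware_board [(array([276.9, 265.3]), 0.95)]
board_edge []
button_pivot [(array([301.3, 229.4]), 0.76)]
button_tab [(array([237.3, 255.5]), 0.67), (array([279.3, 222.5]), 0.49)]
tile_a [(array([296.6, 277.2]), 0.88), (array([388., 209.]), 0.87), (array([305. , 252.5]), 0.68), (array([187.3, 233.4]), 0.56)]
tile_b [(array([296.6, 277.2]), 0.88), (array([388., 209.]), 0.87), (array([305. , 252.5]), 0.68), (array([187.3, 233.4]), 0.56)]
turn_button it knows: board_edge, brush, button_pivot, button_tab, rack, rack_seat, slip_cup, tape, tile, tub, ware_board
tub [(array([387.5, 284.5]), 0.95)]
brush [(array([294.3, 307.4]), 0.56)]
side {'fovy': 46.18917642134397, 'cx': 320.9031230755148, 'cy': 242.62190892374292, 'xyz': array([ 0.4065, -1.1734,  0.9796]), 'rotation': array([-2.2379,  0.083 , -0.0594])} 562.8194270183565
rack []
rack_seat []
ware_board [(array([307.7, 232.8]),
[... 386 characters left out ...]
 236.1]), 0.62), (array([342.2, 324.3]), 0.61)]
turn_button it knows: board_edge, brush, button_pivot, button_tab, rack, rack_seat, slip_cup, tape, tile, tub, ware_board
tub [(array([294.8, 311. ]), 0.74)]
brush [(array([271.7, 246.9]), 0.6)]
{'time_s': 1.1, 'joints': array([ 1.214 ,  0.2759,  1.5049, -0.    ,  1.3607, -0.121 ]), 'qvel': array([ 0.0005,  0.0012,  0.0015, -0.0005,  0.0007, -0.0007]), 'tau': array([  0.0006, -40.4479, -23.7496,   0.0704,   0.0251,  -0.    ]), 'position': array([0.1343, 0.5591, 0.2135]), 'tool_rot': array([0.3695, 3.1197, 0.0002]), 'ft_force': array([ 0.1968, -0.3317, -0.4989]), 'moment': array([ 0.0091, -0.0074, -0.0034]), 'gripper_width': 0.09417105680593262}
```

Run:
```python
from h import *
for n,c in(('top',(160,160,440,360)),('side',(220,150,460,350))):
    im=cv2.imread(f'pics/raw_{n}1.png')[c[1]:c[3],c[0]:c[2]]
    cv2.imwrite(f'pics/{n}1z.png',cv2.resize(im,None,fx=800/im.shape[1]*0.99,fy=800/im.shape[1]*0.99 if n=='top' else 3,interpolation=cv2.INTER_CUBIC)[:600,:800])
```

```text
(no output)
```

View pics/top1.png

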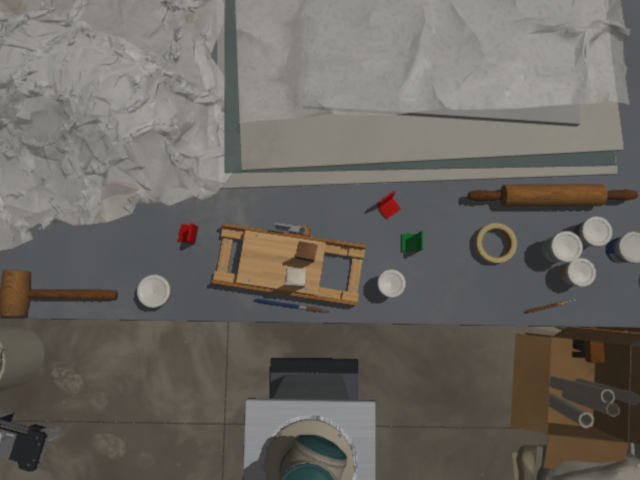

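View pics/side1.png

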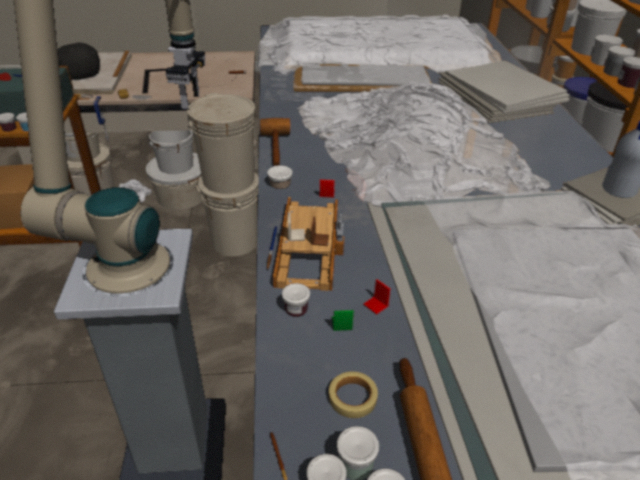

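View pics/top1z.png

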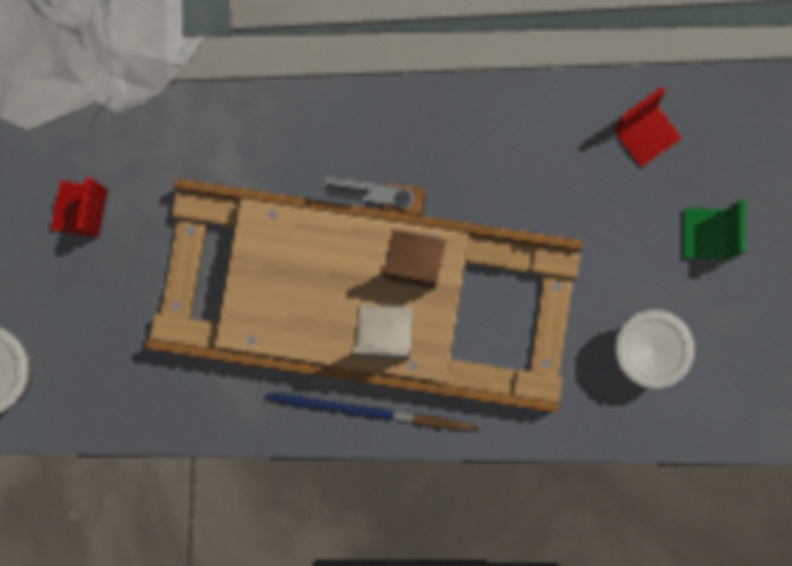

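View pics/side1z.png

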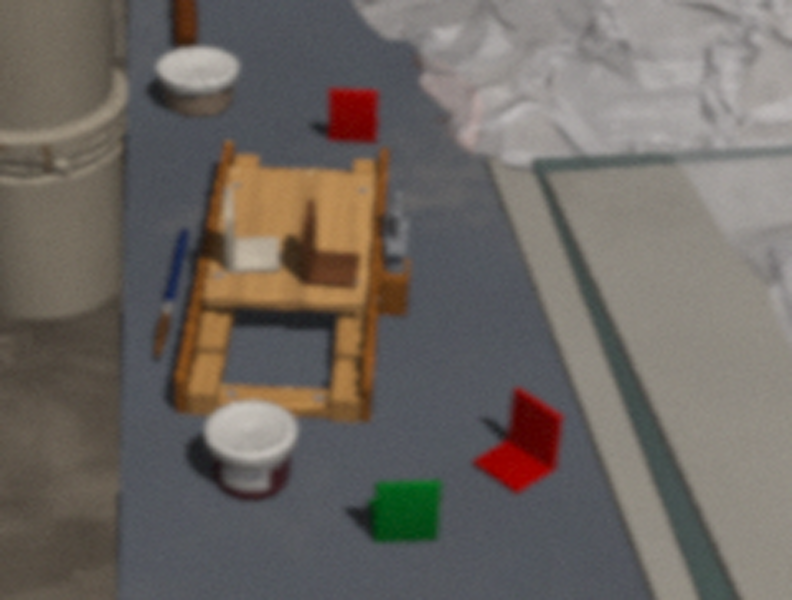

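```bash
cat > fit.py <<'E'
from h import *
from scipy.optimize import least_squares
np.set_printoptions(precision=4,suppress=True)
s=792/280
Z=lambda u,v:(160+u/s,160+v/s)
S=lambda u,v:(220+u/3.3,150+v/3.0)
pts=[('top',Z(176,181),(75,180,40)),('top',Z(581,242),(75,-180,40)),('top',Z(146,347),(-75,180,40)),('top',Z(558,407),(-75,-180,40)),('top',(301.3,229.4),(87,-20,48))]
def W(q,X):
    c,s_=np.cos(q[2]),np.sin(q[2]); X=np.array(X)/1000
    return np.array([q[0]+c*X[0]-s_*X[1],q[1]+s_*X[0]+c*X[1],X[2]])
fun=lambda q:np.concatenate([proj(n,W(q,X))-np.array(uv) for n,uv,X in pts])
r=least_squares(fun,[.35,.05,-.15],loss='soft_l1')
q=r.x
E
python3 - <<'E'
from fit import *
print(q,r.fun.reshape(-1,2))
c,sn=np.cos(q[2]),np.sin(q[2])
def inv(P): d=P[:2]-q[:2]; return np.array([c*d[0]+sn*d[1],-sn*d[0]+c*d[1]])*1000
# board corners z=50
for n,uv in(('far trailing',Z(240,199)),('near trailing',Z(218,346)),('far lead',Z(467,234)),('near lead',Z(449,380))):
    print(n,inv(atz('top',uv,.05)))
print('place board',inv(atz('top',(276.9,265.3),.024)))
print('side edge',inv(atz('side',(310.7,207.5),.044)))
# button end/pivot
print('tab tip',inv(atz('top',Z(326,183),.081)), 'tab near pivot end',inv(atz('top',Z(367,190),.081)),'pivot',inv(atz('top',Z(402,197),.051)))
for nm,uv in(('cream',(296,278)),('brown',(306,252)),('tab side',(340.1,224.1)),('pivot side',(339.2,238.5))): print(nm,inv(atz('side' if 'side' in nm else 'top',uv,.05)))
print('tab2',inv(atz('top',(279.3,222.5),.081)))
for X in((0,-60,16),(87,-20,45)): print(W(q,X))
# overlay
im=cv2.imread('pics/raw_top1.png');im2=cv2.imread('pics/raw_side1.png')
for n,i,c0 in(('top',im,(200,200,400,320)),('side',im2,(250,180,370,310))):
    k=4
    z=cv2.resize(i[c0[1]:c0[3],c0[0]:c0[2]],None,fx=k,fy=k,interpolation=cv2.INTER_CUBIC)
    for X in [(a*75,b*180,40) for a in(1,-1) for b in(1,-1)]+[(a*66,b*180,24) for a in(1,-1) for b in(1,-1)]+[(87,-20,51)]:
        u=(proj(n,W(q,X))-np.array(c0[:2])+.5)*k
        cv2.circle(z,tuple(int(t) for t in u),3,(0,0,255),1)
    cv2.imwrite(f'pics/ov_{n}.png',z)
E
```

```text
[ 0.4803  0.0572 -0.1316] [[-0.8756 -0.926 ]
 [ 0.4514 -1.3502]
 [-0.7125  0.6257]
 [ 0.212   1.1429]
 [ 0.7881  0.1273]]
far trailing [ 64.2534 117.9723]
near trailing [-63.6102 115.7756]
far lead [ 62.7383 -80.4928]
near lead [-63.4355 -83.4696]
place board [-7.1214 29.5848]
side edge [  3.1176 118.093 ]
tab tip [84.3684 43.2242] tab near pivot end [83.5171  8.0931] pivot [ 86.2844 -20.2948]
cream [-32.5499 -23.352 ]
brown [ 33.4638 -37.8261]
tab side [90.5848 34.4001]
pivot side [ 89.7345 -31.1411]
tab2 [91.0253 34.4966]
[ 0.4724 -0.0023  0.016 ]
[0.5639 0.026  0.045 ]
```

View pics/ov_top.png

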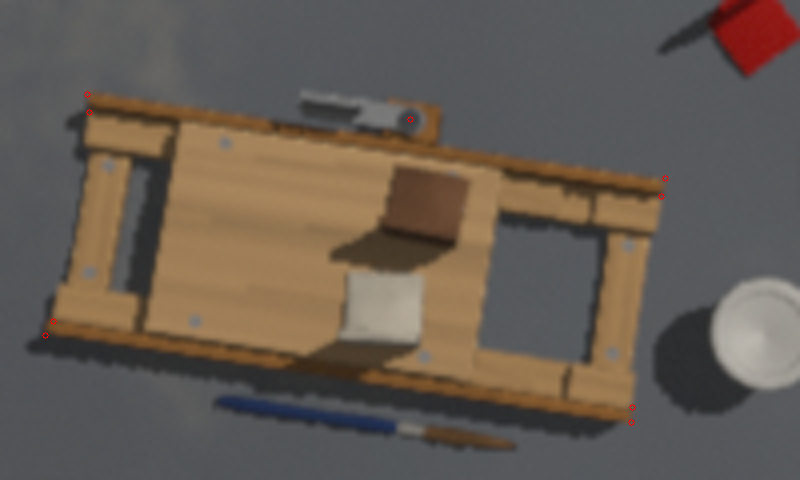

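View pics/ov_side.png

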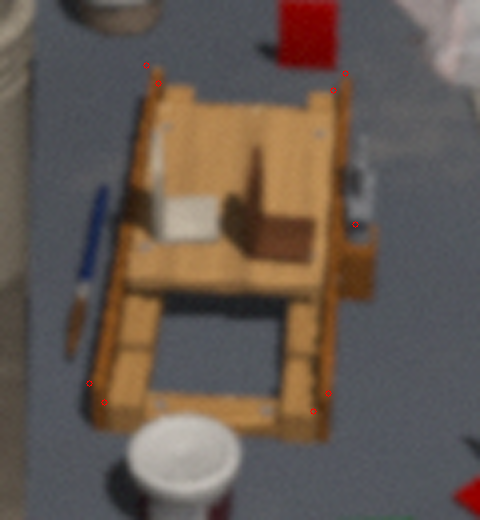

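Candidates: board (277,265), with cream tile_a (296,278) and brown tile_b (306,252) on it. The look-alikes are red (187,233), red (388,206) and green (412,242), all off the rack. The crop shows a single board in the rack, with its trailing edge at rack y≈117, so about 77 mm to go. The button is at about 0 rad.

I'll move the hand over behind the trailing edge.

```bash
python3 -m creep '[{"dx":1.1,"dy":-1.06,"wz":-1.4,"jaw":0.42},{"dx":2.2,"dy":-2.12,"wz":-2.8,"jaw":0.42},{"dx":3.3,"dy":-3.18,"wz":-4.2,"jaw":0.42},{"dx":4.4,"dy":-4.24,"wz":-5.6,"jaw":0.42},{"dx":5.5,"dy":-5.3,"wz":-7,"jaw":0.42}]' && python3 -m creep '[{"dx":1.1,"dy":-1.06,"wz":-1.4,"jaw":0.42},{"dx":2.2,"dy":-2.12,"wz":-2.8,"jaw":0.42},{"dx":3.3,"dy":-3.18,"wz":-4.2,"jaw":0.42},{"dx":4.4,"dy":-4.24,"wz":-5.6,"jaw":0.42},{"dx":5.5,"dy":-5.3,"wz":-7,"jaw":0.42}]'
cat > st.py <<'E'
from fit import *
def st():
    e=env.sense(); P=e['position']; R=cv2.Rodrigues(np.array(e['tool_rot']))[0]
    c,sn=np.cos(q[2]),np.sin(q[2]); d=P[:2]-q[:2]
    print('t',e['time_s'],'P',P,'rackxy',np.array([c*d[0]+sn*d[1],-sn*d[0]+c*d[1]])*1000,'tipz',P[2]-env.tips_ahead,'jaw',np.degrees(np.arctan2(R[1,1],R[0,1])),'z',R[:,2],'F',e['ft_force'],'g',e['gripper_width'],'j',e['joints'])
st()
E
python3 st.py
```

```text
t 1.1 P [0.1343 0.5591 0.2135] rackxy [-408.8021  452.1521] tipz 0.20550165728063916 jaw 76.48988345420621 z [ 0.0001  0.0001 -1.    ] F [ 0.1968 -0.3317 -0.4989] g 0.09417105680593262 j [ 1.214   0.2759  1.5049 -0.      1.3607 -0.121 ]$[0]: bad value
```

```bash
python3 -m creep '[{"dx":1.1,"dy":-1.06,"dz":0,"wx":0,"wy":0,"wz":-1.4,"jaw":0.42},{"dx":2.2,"dy":-2.12,"dz":0,"wx":0,"wy":0,"wz":-2.8,"jaw":0.42},{"dx":3.3,"dy":-3.18,"dz":0,"wx":0,"wy":0,"wz":-4.2,"jaw":0.42},{"dx":4.4,"dy":-4.24,"dz":0,"wx":0,"wy":0,"wz":-5.6,"jaw":0.42},{"dx":5.5,"dy":-5.3,"dz":0,"wx":0,"wy":0,"wz":-7,"jaw":0.42}]';python3 st.py
```

```text
time_s: 1.52
position: [0.2727, 0.4254, 0.2136]
tool_rot: [1.298, 2.861, 0.001]
ft_force: [0.1, 0.8, 0.1]
gripper_width: 0.0641
t 1.5167 P [0.2727 0.4254 0.2136] rackxy [-254.1239  337.726 ] tipz 0.20559296109834513 jaw 41.19310590733735 z [ 0.0004  0.0003 -1.    ] F [0.1241 0.7996 0.0935] g 0.06409038087533854 j [ 0.8631  0.1703  1.6473 -0.0001  1.3235  0.1441]
```

```bash
python3 -m creep '[{"dx":1.1,"dy":-1.06,"dz":0,"wx":0,"wy":0,"wz":-1.4,"jaw":0.42},{"dx":2.2,"dy":-2.12,"dz":0,"wx":0,"wy":0,"wz":-2.8,"jaw":0.42},{"dx":3.3,"dy":-3.18,"dz":0,"wx":0,"wy":0,"wz":-4.2,"jaw":0.42},{"dx":4.4,"dy":-4.24,"dz":-0.5,"wx":0,"wy":0,"wz":-5.6,"jaw":0.42},{"dx":5.5,"dy":-5.3,"dz":-1,"wx":0,"wy":0,"wz":-7,"jaw":0.42}]';python3 st.py
```

```text
time_s: 1.93
position: [0.4111, 0.293, 0.1892]
tool_rot: [2.099, 2.336, 0.005]
ft_force: [-0.0, 0.1, 0.0]
gripper_width: 0.0397
t 1.9333 P [0.4111 0.293  0.1892] rackxy [-99.5038 224.6487] tipz 0.18120101431527993 jaw 6.140308648421423 z [ 0.0027  0.0015 -1.    ] F [-0.0155  0.1321  0.041 ] g 0.03965353369202408 j [0.4812 0.1844 1.692  0.0001 1.2621 0.374 ]
```

```bash
python3 -m creep '[{"dx":1.1,"dy":-1.08,"dz":0,"wx":0,"wy":0,"wz":-0.9,"jaw":0.42},{"dx":2.2,"dy":-2.16,"dz":0,"wx":0,"wy":0,"wz":-1.8,"jaw":0.42},{"dx":3.2,"dy":-3.1,"dz":-0.5,"wx":0,"wy":0,"wz":-2.74,"jaw":0.42},{"dx":3.56,"dy":-3.48,"dz":-1.8,"wx":0,"wy":0,"wz":-2.74,"jaw":0.42},{"dx":3.56,"dy":-3.48,"dz":-3,"wx":0,"wy":0,"wz":-2.74,"jaw":0.42}]';python3 st.py; python3 -c "
from h import *
save('top','t2.png',(180,180,420,340),3.3); save('side','s2.png',(220,130,420,330),3)"
```

```text
time_s: 2.35
position: [0.5025, 0.2048, 0.1135]
tool_rot: [2.358, 2.07, 0.007]
ft_force: [-0.0, -0.3, -0.5]
gripper_width: 0.0396
t 2.35 P [0.5025 0.2048 0.1135] rackxy [  2.631  149.2431] tipz 0.10554769291189262 jaw -7.437871692236605 z [ 0.0054  0.0001 -1.    ] F [-0.0218 -0.3278 -0.5403] g 0.03963019905943726 j [ 0.2597  0.3008  1.7337 -0.0014  1.1018  0.3902]
```

View pics/t2.png

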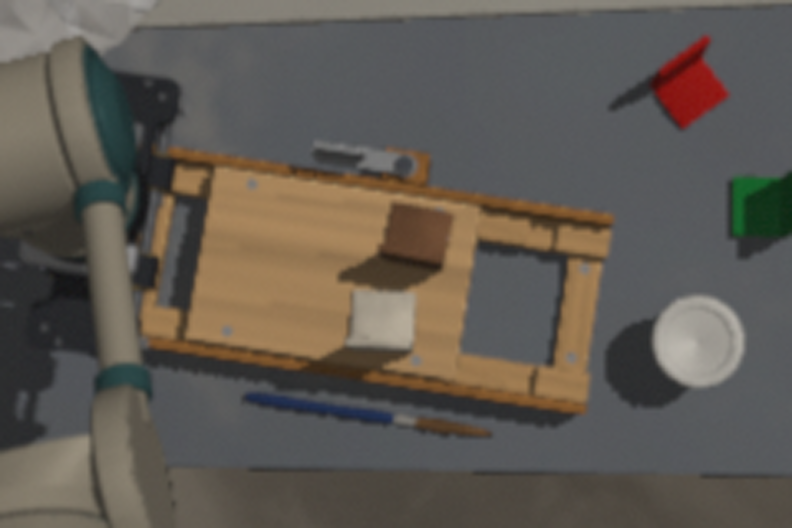

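View pics/s2.png

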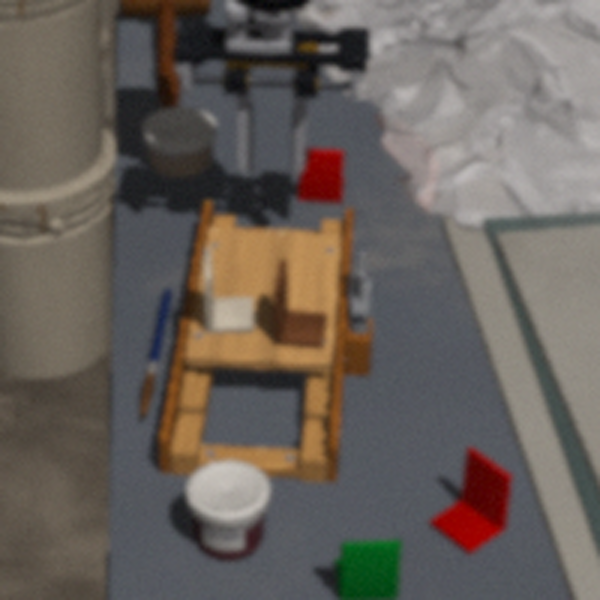

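```bash
python3 -m creep '[{"dx":0,"dy":0,"dz":-1,"wx":0,"wy":0,"wz":0,"jaw":0.42},{"dx":0,"dy":0,"dz":-2,"wx":0,"wy":0,"wz":0,"jaw":0.42},{"dx":0,"dy":0,"dz":-2.7,"wx":0,"wy":0,"wz":0,"jaw":0.42},{"dx":0,"dy":0,"dz":-3.1,"wx":0,"wy":0,"wz":0,"jaw":0.42},{"dx":0,"dy":0,"dz":-3.1,"wx":0,"wy":0,"wz":0,"jaw":0.42}]';python3 st.py; python3 -c "
from h import *
save('side','s3.png',(220,130,420,330),3)"
```

```text
time_s: 2.87
position: [0.4974, 0.2074, 0.0353]
tool_rot: [-2.355, -2.078, 0.003]
ft_force: [-0.4, 0.3, -0.2]
gripper_width: 0.0397
t 2.8667 P [0.4974 0.2074 0.0353] rackxy [ -2.7558 151.1392] tipz 0.027348974775968392 jaw -7.1614057611203235 z [-0.0023 -0.0006 -1.    ] F [-0.4154  0.3384 -0.1611] g 0.039680106547180655 j [0.2659 0.3849 1.8353 0.0001 0.9237 0.3909]
```

View pics/s3.png

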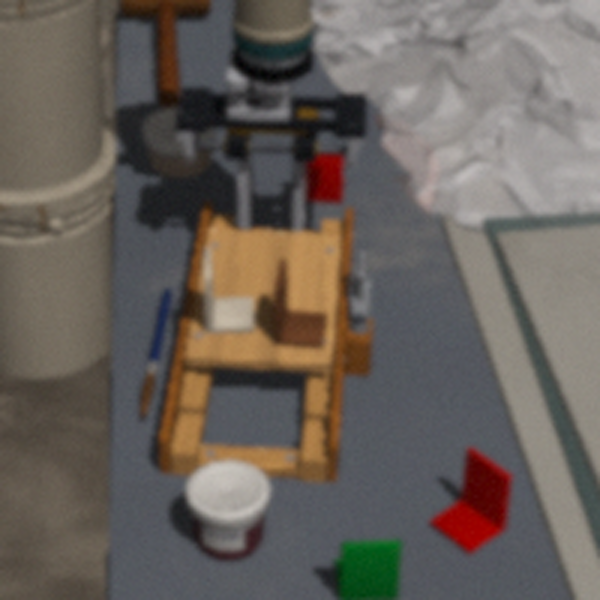

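```bash
python3 -m creep '[{"dx":-0.03,"dy":-0.3,"dz":0,"wx":0,"wy":0,"wz":0,"jaw":0.42},{"dx":-0.06,"dy":-0.55,"dz":0,"wx":0,"wy":0,"wz":0,"jaw":0.42},{"dx":-0.08,"dy":-0.75,"dz":0,"wx":0,"wy":0,"wz":0,"jaw":0.42},{"dx":-0.1,"dy":-0.9,"dz":0,"wx":0,"wy":0,"wz":0,"jaw":0.42},{"dx":-0.13,"dy":-1,"dz":0,"wx":0,"wy":0,"wz":0,"jaw":0.42}]';python3 st.py
python3 -m creep '[{"dx":-0.01,"dy":-0.1,"dz":0,"wx":0,"wy":0,"wz":0,"jaw":0.42},{"dx":-0.03,"dy":-0.2,"dz":0,"wx":0,"wy":0,"wz":0,"jaw":0.42},{"dx":-0.04,"dy":-0.35,"dz":0,"wx":0,"wy":0,"wz":0,"jaw":0.42},{"dx":-0.07,"dy":-0.5,"dz":0,"wx":0,"wy":0,"wz":0,"jaw":0.42},{"dx":-0.08,"dy":-0.65,"dz":0,"wx":0,"wy":0,"wz":0,"jaw":0.42}]';python3 st.py
```

```text
time_s: 3.33
position: [0.4961, 0.183, 0.0371]
tool_rot: [-2.359, -2.073, -0.007]
ft_force: [1.1, 6.3, 4.0]
gripper_width: 0.0397
t 3.3333 P [0.4961 0.183  0.0371] rackxy [ -0.7914 126.8087] tipz 0.029141500615960707 jaw -7.372881475672699 z [ 0.0028  0.0035 -1.    ] F [1.1173 6.3073 4.0402] g 0.03966311485495066 j [0.2198 0.3674 1.8603 0.0036 0.9104 0.3462]
time_s: 3.75
position: [0.4943, 0.1675, 0.0371]
tool_rot: [-2.358, -2.074, -0.008]
ft_force: [-0.4, 6.6, 3.3]
gripper_width: 0.0393
t 3.75 P [0.4943 0.1675 0.0371] rackxy [ -0.5976 111.1712] tipz 0.029109894836125742 jaw -7.321068874057712 z [ 0.0031  0.0039 -1.    ] F [-0.413   6.5935  3.3023] g 0.039294871507701085 j [0.191  0.3588 1.8756 0.0042 0.9034 0.3161]
```

```bash
python3 -m creep '[{"dx":-0.03,"dy":-0.2,"dz":0,"wx":0,"wy":0,"wz":0,"jaw":0.42},{"dx":-0.05,"dy":-0.4,"dz":0,"wx":0,"wy":0,"wz":0,"jaw":0.42},{"dx":-0.08,"dy":-0.6,"dz":0,"wx":0,"wy":0,"wz":0,"jaw":0.42},{"dx":-0.1,"dy":-0.8,"dz":0,"wx":0,"wy":0,"wz":0,"jaw":0.42},{"dx":-0.13,"dy":-1,"dz":0,"wx":0,"wy":0,"wz":0,"jaw":0.42}]';python3 st.py
python3 -m creep '[{"dx":-0.03,"dy":-0.2,"dz":0,"wx":0,"wy":0,"wz":0,"jaw":0.42},{"dx":-0.05,"dy":-0.4,"dz":0,"wx":0,"wy":0,"wz":0,"jaw":0.42},{"dx":-0.08,"dy":-0.6,"dz":0,"wx":0,"wy":0,"wz":0,"jaw":0.42},{"dx":-0.1,"dy":-0.8,"dz":0,"wx":0,"wy":0,"wz":0,"jaw":0.42},{"dx":-0.13,"dy":-1,"dz":0,"wx":0,"wy":0,"wz":0,"jaw":0.42}]';python3 st.py; python3 -c "
from h import *
save('side','s4.png',(220,130,420,330),3)"
```

```text
time_s: 4.17
position: [0.491, 0.1425, 0.0371]
tool_rot: [-2.358, -2.074, -0.008]
ft_force: [0.5, 6.0, 4.2]
gripper_width: 0.0393
t 4.1667 P [0.491  0.1425 0.0371] rackxy [-0.5825 85.9892] tipz 0.029113977809487282 jaw -7.347256172439451 z [ 0.003   0.0041 -1.    ] F [0.4992 6.0242 4.1775] g 0.039283708985896025 j [0.1436 0.3458 1.8983 0.0047 0.894  0.2689]
time_s: 4.58
position: [0.4875, 0.1176, 0.0371]
tool_rot: [-2.358, -2.073, -0.007]
ft_force: [0.7, 7.5, 4.3]
gripper_width: 0.0392
t 4.5833 P [0.4875 0.1176 0.0371] rackxy [-0.7042 60.773 ] tipz 0.029100656868027562 jaw -7.356932307864946 z [ 0.0026  0.0041 -1.    ] F [0.6963 7.524  4.2819] g 0.0391660649722667 j [0.0948 0.334  1.9186 0.005  0.886  0.2201]
```

View pics/s4.png

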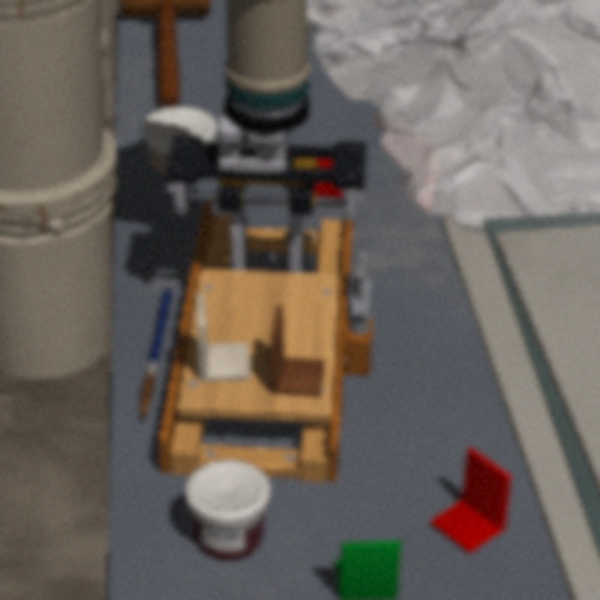

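```bash
python3 -m creep '[{"dx":-0.01,"dy":-0.1,"dz":0,"wx":0,"wy":0,"wz":0,"jaw":0.42},{"dx":-0.025,"dy":-0.2,"dz":0,"wx":0,"wy":0,"wz":0,"jaw":0.42},{"dx":-0.035,"dy":-0.28,"dz":0,"wx":0,"wy":0,"wz":0,"jaw":0.42},{"dx":-0.045,"dy":-0.35,"dz":0,"wx":0,"wy":0,"wz":0,"jaw":0.42},{"dx":-0.05,"dy":-0.4,"dz":0,"wx":0,"wy":0,"wz":0,"jaw":0.42}]';python3 st.py;  python3 -c "
from h import *
save('side','s5.png',(240,180,360,300),5)"
```

```text
time_s: 5.05
position: [0.4857, 0.1067, 0.0365]
tool_rot: [-2.358, -2.075, -0.004]
ft_force: [-0.1, 6.3, 3.2]
gripper_width: 0.0392
t 5.05 P [0.4857 0.1067 0.0365] rackxy [-1.0688 49.7294] tipz 0.02851125422536719 jaw -7.283694254706546 z [ 0.0013  0.002  -1.    ] F [-0.1029  6.3148  3.2385] g 0.039170404924671096 j [0.0747 0.3305 1.9267 0.0024 0.883  0.2003]
```

View pics/s5.png

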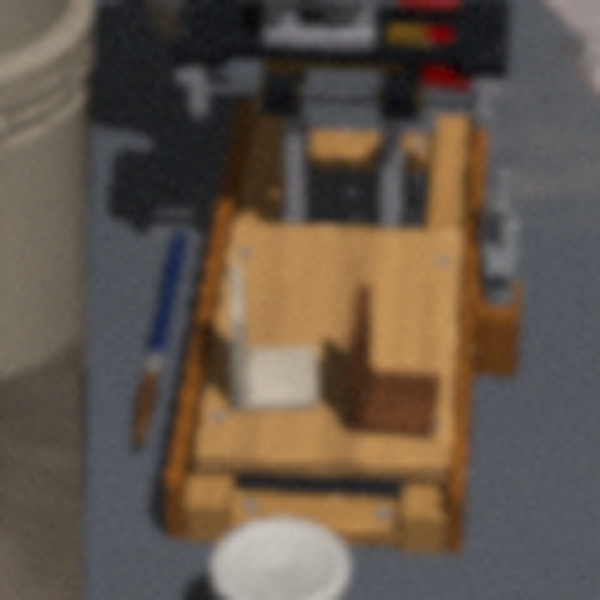

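```bash
python3 -m creep '[{"dx":-0.006,"dy":-0.05,"dz":0,"wx":0,"wy":0,"wz":0,"jaw":0.42},{"dx":-0.012,"dy":-0.1,"dz":0,"wx":0,"wy":0,"wz":0,"jaw":0.42},{"dx":-0.02,"dy":-0.15,"dz":0,"wx":0,"wy":0,"wz":0,"jaw":0.42},{"dx":-0.025,"dy":-0.2,"dz":0,"wx":0,"wy":0,"wz":0,"jaw":0.42},{"dx":-0.025,"dy":-0.2,"dz":0,"wx":0,"wy":0,"wz":0,"jaw":0.42}]';python3 st.py;  python3 -c "
from h import *
save('side','s6.png',(240,180,360,300),5)"
```

```text
time_s: 5.52
position: [0.4856, 0.1037, 0.0365]
tool_rot: [-2.358, -2.071, -0.009]
ft_force: [0.8, 11.2, 2.3]
gripper_width: 0.0399
t 5.5167 P [0.4856 0.1037 0.0365] rackxy [-0.7754 46.8253] tipz 0.02853511710514401 jaw -7.406741042896521 z [ 0.0023  0.006  -1.    ] F [ 0.8253 11.1739  2.3159] g 0.03992272813543079 j [0.0657 0.3287 1.9296 0.0076 0.8806 0.1902]
```

View pics/s6.png

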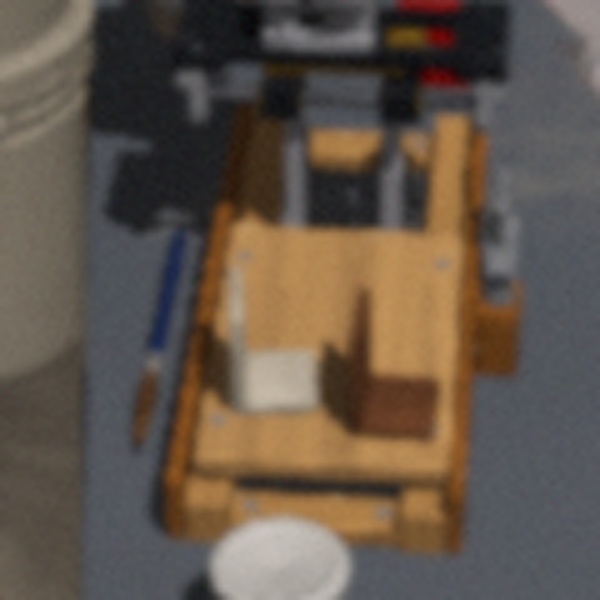

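Run:
```python
from fit import *
for y in(-150,-155,-160):
  for z in(42,50):
    print(y,z,[((proj('side',W(q,(x,y,z)))-[240,180]+.5)*5).round(0) for x in(-65,65)],[((proj('side',W(q,(x,y+200,z)))-[240,180]+.5)*5).round(0) for x in(-65,65)])
print([((proj('side',W(q,X))-[240,180]+.5)*5).round(0) for X in((-75,-180,40),(75,-180,40),(-66,-180,24),(66,-180,24),(66,180,24))])
save('top','t6.png',(200,200,400,320),4)
```

```text
-150 42 [array([188., 438.]), array([443., 449.])] [array([228., 207.]), array([458., 216.])]
-150 50 [array([188., 426.]), array([444., 437.])] [array([227., 195.]), array([458., 205.])]
-155 42 [array([187., 444.]), array([443., 455.])] [array([227., 212.]), array([457., 221.])]
-155 50 [array([187., 432.]), array([443., 443.])] [array([227., 200.]), array([458., 210.])]
-160 42 [array([186., 450.]), array([443., 462.])] [array([226., 217.]), array([457., 227.])]
-160 50 [array([185., 439.]), array([443., 450.])] [array([226., 206.]), array([457., 215.])]
[array([162., 479.]), array([461., 492.]), array([181., 503.]), array([442., 515.]), array([467., 113.])]
```

View pics/t6.png

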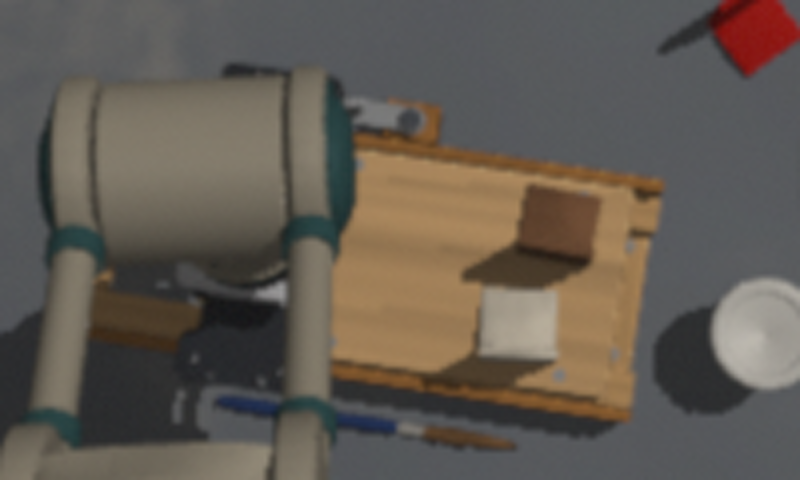

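Run:
```python
from fit import *
I={k:cv2.cvtColor(cv2.imread(f'pics/raw_s{k}.png'),cv2.COLOR_BGR2GRAY) for k in'3456'}
# patch in s4: front-edge strip and tile, zoom3 crop(220,130)
def tr(a,b,box):
    x0,y0,x1,y1=box
    T=cv2.resize(I[a][y0:y1,x0:x1],None,fx=8,fy=8,interpolation=cv2.INTER_CUBIC)
    S=cv2.resize(I[b][y0-5:y1+20,x0-8:x1+8],None,fx=8,fy=8,interpolation=cv2.INTER_CUBIC)
    m=cv2.matchTemplate(S,T,cv2.TM_CCOEFF_NORMED); _,c,_,l=cv2.minMaxLoc(m)
    return round(l[0]/8-8,2),round(l[1]/8-5,2),round(c,3)
for nm,box in(('front screw L',(280,254,292,266)),('front edge',(281,262,327,273)),('cream',(284,240,306,258)),('brown',(310,244,330,264)),('rear edge',(285,214,330,224))):
    print(nm,'4>5',tr('4','5',box),'4>6',tr('4','6',box))
a=[proj('side',W(q,(0,y,z))) for y,z in((-148,50),(-159,50),(-162,50),(-159,42),(-162,42))]
print([np.round(x-a[0],2) for x in a])
```

```text
front screw L 4>5 (-0.25, 4.75, 0.946) 4>6 (-0.5, 5.5, 0.964)
front edge 4>5 (-0.38, 4.88, 0.974) 4>6 (-0.25, 5.5, 0.976)
cream 4>5 (0.0, 5.12, 0.993) 4>6 (-0.12, 5.75, 0.992)
brown 4>5 (-0.38, 5.12, 0.996) 4>6 (-0.38, 5.88, 0.997)
rear edge 4>5 (-0.25, 4.5, 0.973) 4>6 (-0.38, 5.0, 0.97)
[array([0., 0.]), array([-0.33,  2.84]), array([-0.42,  3.61]), array([-0.31,  5.23]), array([-0.4 ,  6.01])]
```

The tracked pixels match a slide plus an 8 mm drop: 5.5 px measured, against 3.6 for sliding only and 6.0 with a drop. The push also met a wall at 11 N. So the board is down, and I'll retreat and lift.

```bash
python3 -m creep '[{"dx":0.06,"dy":0.4,"dz":0,"wx":0,"wy":0,"wz":0,"jaw":0.42},{"dx":0.13,"dy":1.2,"dz":0,"wx":0,"wy":0,"wz":0,"jaw":0.42},{"dx":0.2,"dy":1.6,"dz":1.2,"wx":0,"wy":0,"wz":0,"jaw":0.2},{"dx":0.2,"dy":1.6,"dz":2.5,"wx":0,"wy":0,"wz":0,"jaw":0},{"dx":0.2,"dy":1.6,"dz":4,"wx":0,"wy":0,"wz":0,"jaw":0}]';python3 st.py;  python3 - <<'E'
from fit import *
save('top','t7.png',(200,200,400,320),4); save('side','s7.png',(240,180,360,300),5)
for X in((130,60,60),(115,28,60),(105,28,60),(70,-5,60)): print(X,W(q,X))
E
```

```text
time_s: 6.03
position: [0.4882, 0.1405, 0.1356]
tool_rot: [-2.354, -2.079, 0.008]
ft_force: [1.3, 0.3, 0.3]
gripper_width: 0.0229
t 6.0333 P [0.4882 0.1405 0.1356] rackxy [-3.0356 83.587 ] tipz 0.12764624496520252 jaw -7.114310902966912 z [-0.0043 -0.0026 -1.    ] F [1.3413 0.3445 0.3467] g 0.022942449937277915 j [ 0.1447  0.237   1.7651 -0.0022  1.1441  0.2697]
(130, 60, 60) [0.617  0.0996 0.06  ]
(115, 28, 60) [0.5979 0.0699 0.06  ]
(105, 28, 60) [0.588  0.0712 0.06  ]
(70, -5, 60) [0.549  0.0431 0.06  ]
```

View pics/t7.png

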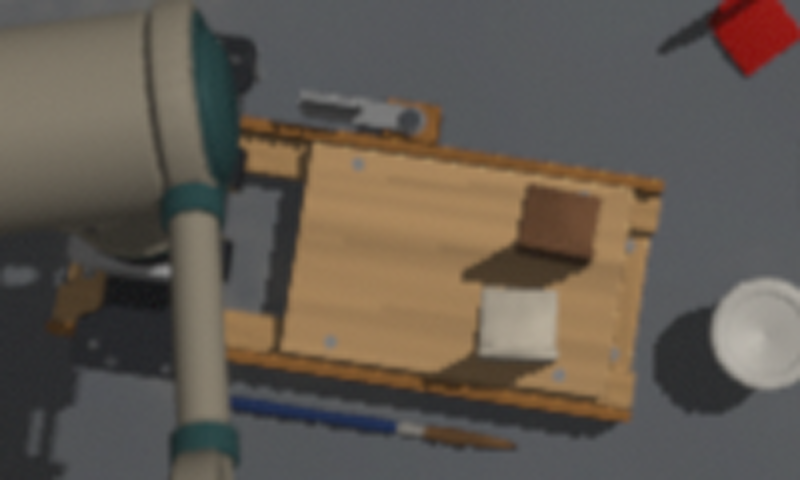

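View pics/s7.png

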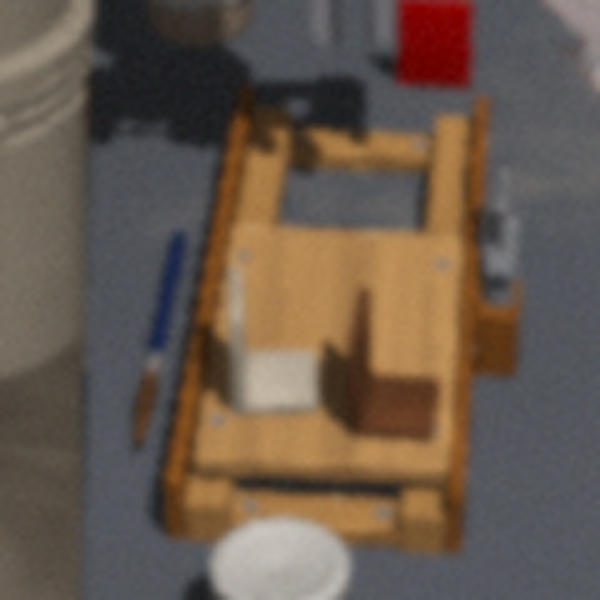

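```bash
python3 -m creep '[{"dx":1.1,"dy":-0.6,"dz":0,"wx":0,"wy":0,"wz":0,"jaw":0},{"dx":2.3,"dy":-1.4,"dz":0,"wx":0,"wy":0,"wz":0,"jaw":0},{"dx":3.5,"dy":-2.1,"dz":0,"wx":0,"wy":0,"wz":0,"jaw":0},{"dx":4.5,"dy":-2.84,"dz":0,"wx":0,"wy":0,"wz":0,"jaw":0},{"dx":4.5,"dy":-2.84,"dz":0,"wx":0,"wy":0,"wz":0,"jaw":0}]';python3 st.py;  python3 - <<'E'
from fit import *
save('side','s8.png',(260,160,400,300),4)
c,sn=np.cos(q[2]),np.sin(q[2])
def inv(P): d=P[:2]-q[:2]; return np.array([c*d[0]+sn*d[1],-sn*d[0]+c*d[1]])*1000
for u in((312,145),(282,350)): print(inv(atz('top',(200+u[0]/4,200+u[1]/4),.042)))
E
```

```text
time_s: 6.55
position: [0.607, 0.0655, 0.1347]
tool_rot: [2.356, 2.071, -0.0]
ft_force: [1.8, -1.0, 0.3]
gripper_width: 0.0008
t 6.55 P [0.607  0.0655 0.1347] rackxy [124.5873  24.8802] tipz 0.12671844617766548 jaw -7.368713244885268 z [ 0.0033 -0.0038 -1.    ] F [ 1.7796 -0.9775  0.3411] g 0.000810914543722014 j [-0.004   0.3785  1.5524 -0.0041  1.2075  0.1261]
[62.7172 36.3735]
[-63.9599  34.8021]
```

View pics/s8.png

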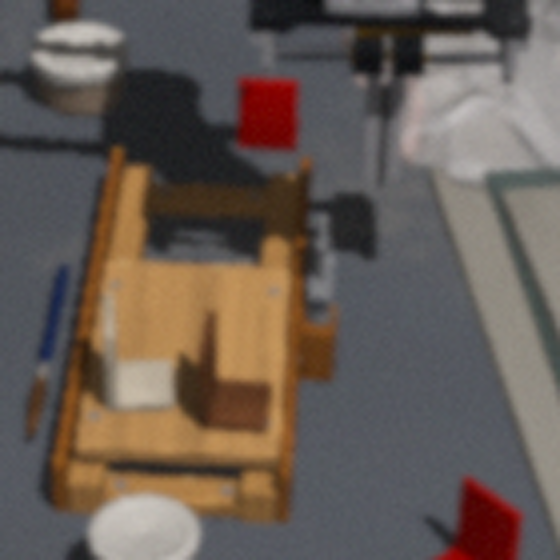

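```bash
python3 -m creep '[{"dx":0,"dy":0,"dz":-0.9,"wx":0,"wy":0,"wz":0,"jaw":0},{"dx":0,"dy":0,"dz":-1.8,"wx":0,"wy":0,"wz":0,"jaw":0},{"dx":0,"dy":0,"dz":-2.4,"wx":0,"wy":0,"wz":0,"jaw":0},{"dx":0,"dy":0,"dz":-2.67,"wx":0,"wy":0,"wz":0,"jaw":0},{"dx":0,"dy":0,"dz":-2.67,"wx":0,"wy":0,"wz":0,"jaw":0}]';python3 st.py;  python3 - <<'E'
from fit import *
save('side','s9.png',(280,170,400,290),5);save('top','t9.png',(200,200,400,320),4)
E
```

```text
time_s: 7.02
position: [0.5995, 0.0702, 0.0671]
tool_rot: [-2.354, -2.076, 0.007]
ft_force: [-0.4, 0.7, 0.5]
gripper_width: 0.0008
t 7.0167 P [0.5995 0.0702 0.0671] rackxy [116.4986  28.4899] tipz 0.05907774535963533 jaw -7.171034115220893 z [-0.0054 -0.0004 -1.    ] F [-0.394   0.6599  0.523 ] g 0.0007802122364846428 j [ 0.0016  0.4329  1.65   -0.0005  1.0641  0.1269]
```

View pics/s9.png

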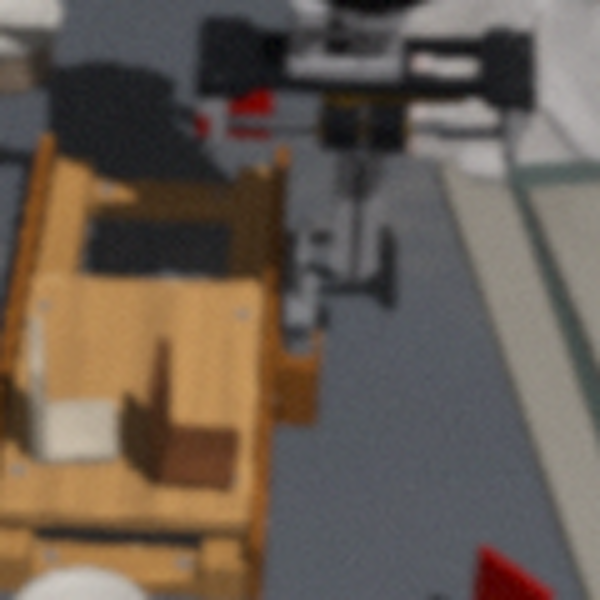

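View pics/t9.png

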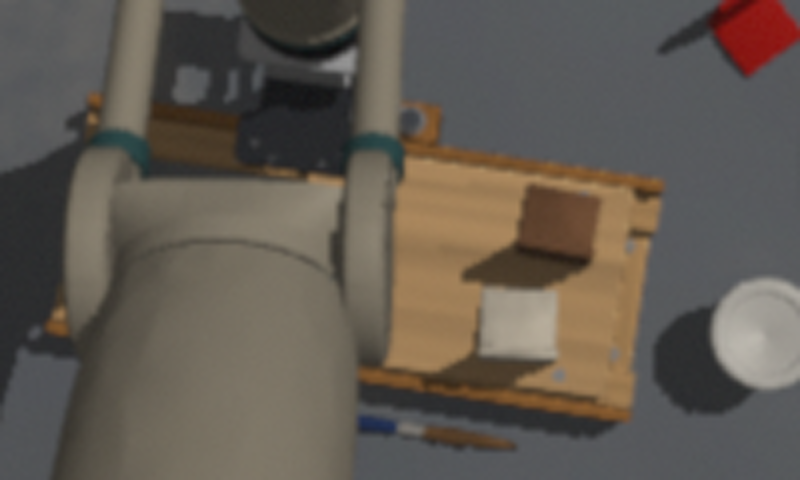

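Run:
```python
from fit import *
def wp(t,r=48,o=15.5):
    t=np.radians(t); return W(q,(87-r*np.sin(t)+o*np.cos(t),-20+r*np.cos(t)+o*np.sin(t),0))[:2]
cur=np.array([.5995,.0702])
print('to0',(wp(0)-cur)/.025)
for a in(0,25,50,75):
    print(a,[list(np.round((wp(a+5*k)-wp(a))/.025,2)) for k in range(1,6)])
```

```text
to0 [-0.5582  0.0531]
0 [[np.float64(-0.16), np.float64(0.07)], [np.float64(-0.33), np.float64(0.12)], [np.float64(-0.5), np.float64(0.16)], [np.float64(-0.68), np.float64(0.19)], [np.float64(-0.85), np.float64(0.2)]]
25 [[np.float64(-0.18), np.float64(-0.01)], [np.float64(-0.35), np.float64(-0.03)], [np.float64(-0.52), np.float64(-0.06)], [np.float64(-0.69), np.float64(-0.12)], [np.float64(-0.85), np.float64(-0.18)]]
50 [[np.float64(-0.16), np.float64(-0.08)], [np.float64(-0.31), np.float64(-0.17)], [np.float64(-0.45), np.float64(-0.28)], [np.float64(-0.58), np.float64(-0.4)], [np.float64(-0.7), np.float64(-0.53)]]
75 [[np.float64(-0.11), np.float64(-0.14)], [np.float64(-0.2), np.float64(-0.29)], [np.float64(-0.29), np.float64(-0.44)], [np.float64(-0.35), np.float64(-0.6)], [np.float64(-0.41), np.float64(-0.77)]]
```

```bash
python3 -m creep '[{"dx":-0.2,"dy":0.02,"dz":0,"wx":0,"wy":0,"wz":0,"jaw":0},{"dx":-0.4,"dy":0.04,"dz":0,"wx":0,"wy":0,"wz":0,"jaw":0},{"dx":-0.56,"dy":0.05,"dz":0,"wx":0,"wy":0,"wz":0,"jaw":0},{"dx":-0.72,"dy":0.12,"dz":0,"wx":0,"wy":0,"wz":1,"jaw":0},{"dx":-0.89,"dy":0.17,"dz":0,"wx":0,"wy":0,"wz":2,"jaw":0}]';python3 st.py; python3 -m creep '[{"dx":-0.17,"dy":0.04,"dz":0,"wx":0,"wy":0,"wz":1,"jaw":0},{"dx":-0.35,"dy":0.07,"dz":0,"wx":0,"wy":0,"wz":2,"jaw":0},{"dx":-0.52,"dy":0.08,"dz":0,"wx":0,"wy":0,"wz":3,"jaw":0},{"dx":-0.7,"dy":0.07,"dz":0,"wx":0,"wy":0,"wz":4,"jaw":0},{"dx":-0.87,"dy":0.05,"dz":0,"wx":0,"wy":0,"wz":5,"jaw":0}]';python3 st.py;  python3 - <<'E'
from fit import *
save('side','s10.png',(280,170,400,290),5)
E
```

```text
time_s: 7.53
position: [0.5804, 0.0743, 0.0702]
tool_rot: [2.161, 2.278, 0.003]
ft_force: [1.6, 0.5, -1.1]
gripper_width: 0.0006
t 7.5333 P [0.5804 0.0743 0.0702] rackxy [96.9852 30.1002] tipz 0.062159885856862086 jaw 3.016674000792419 z [ 0.0027  0.0003 -1.    ] F [ 1.6394  0.4966 -1.1159] g 0.0005948388879577122 j [ 0.0083  0.4018  1.6957  0.0003  1.0415 -0.0445]
time_s: 7.95
position: [0.5583, 0.0759, 0.0701]
tool_rot: [1.617, 2.692, 0.003]
ft_force: [0.8, 1.5, 0.1]
gripper_width: 0.0003
t 7.95 P [0.5583 0.0759 0.0701] rackxy [74.9259 28.7861] tipz 0.06210667793291525 jaw 28.027629020938708 z [ 0.0022  0.0009 -1.    ] F [0.7772 1.4704 0.1463] g 0.00033090765092162516 j [ 0.0111  0.3739  1.7437  0.001   1.0217 -0.4786]
```

View pics/s10.png

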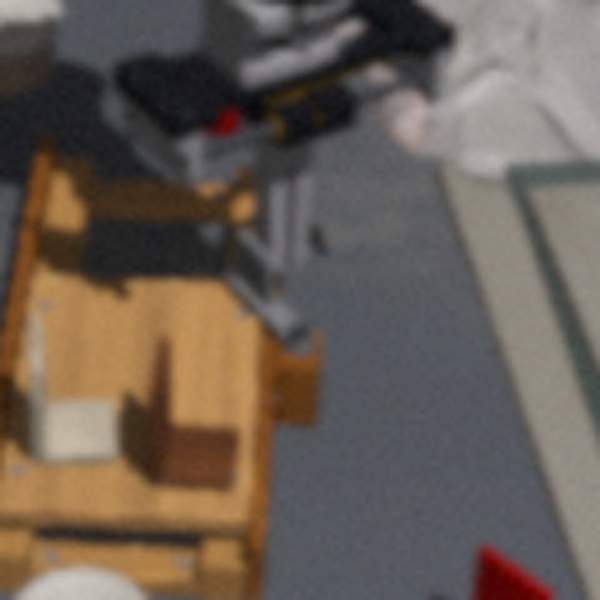

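```bash
python3 -m creep '[{"dx":-0.17,"dy":-0.03,"dz":0,"wx":0,"wy":0,"wz":1,"jaw":0},{"dx":-0.34,"dy":-0.09,"dz":0,"wx":0,"wy":0,"wz":2,"jaw":0},{"dx":-0.5,"dy":-0.15,"dz":0,"wx":0,"wy":0,"wz":3,"jaw":0},{"dx":-0.66,"dy":-0.23,"dz":0,"wx":0,"wy":0,"wz":4,"jaw":0},{"dx":-0.81,"dy":-0.32,"dz":0,"wx":0,"wy":0,"wz":5,"jaw":0}]';python3 st.py; python3 -m creep '[{"dx":-0.14,"dy":-0.11,"dz":0,"wx":0,"wy":0,"wz":1,"jaw":0},{"dx":-0.27,"dy":-0.23,"dz":0,"wx":0,"wy":0,"wz":2,"jaw":0},{"dx":-0.39,"dy":-0.36,"dz":0,"wx":0,"wy":0,"wz":3,"jaw":0},{"dx":-0.5,"dy":-0.5,"dz":0,"wx":0,"wy":0,"wz":4,"jaw":0},{"dx":-0.59,"dy":-0.65,"dz":0,"wx":0,"wy":0,"wz":5,"jaw":0}]';python3 st.py;  python3 - <<'E'
from fit import *
save('side','s11.png',(280,170,400,290),5)
save('top','t11.png',(200,200,400,320),4)
E
```

```text
time_s: 8.42
position: [0.5379, 0.0678, 0.0699]
tool_rot: [0.999, 2.978, 0.002]
ft_force: [1.0, 1.1, 0.8]
gripper_width: 0.0003
t 8.4167 P [0.5379 0.0678 0.0699] rackxy [55.7326 18.0411] tipz 0.06188615913918593 jaw 52.91607381358947 z [ 0.0013  0.0009 -1.    ] F [1.0195 1.0699 0.7762] g 0.0003240829787653222 j [-0.0036  0.3469  1.7898  0.001   1.0036 -0.9277]
time_s: 8.83
position: [0.5226, 0.0515, 0.0697]
tool_rot: [0.331, 3.124, 0.001]
ft_force: [-0.8, 1.0, 0.9]
gripper_width: 0.0006
t 8.8333 P [0.5226 0.0515 0.0697] rackxy [42.7484 -0.1499] tipz 0.061742997625905134 jaw 77.91344980407688 z [ 0.0002  0.0009 -1.    ] F [-0.8308  0.9525  0.9379] g 0.00063522473633116 j [-0.035   0.3255  1.8255  0.001   0.9904 -1.3954]
```

View pics/s11.png

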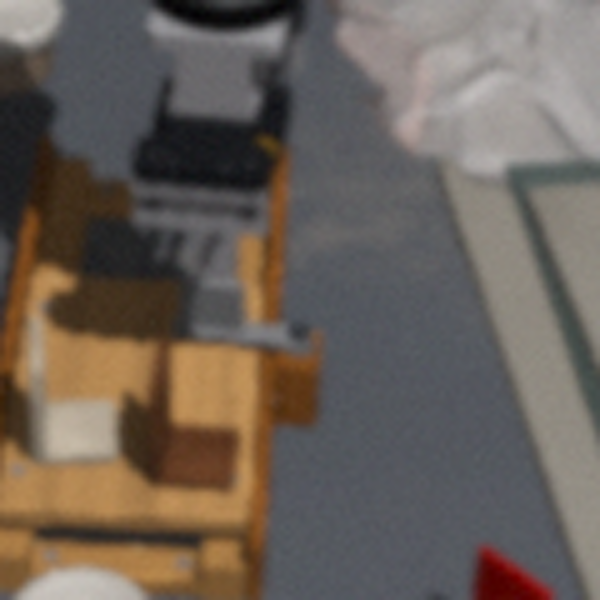

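View pics/t11.png

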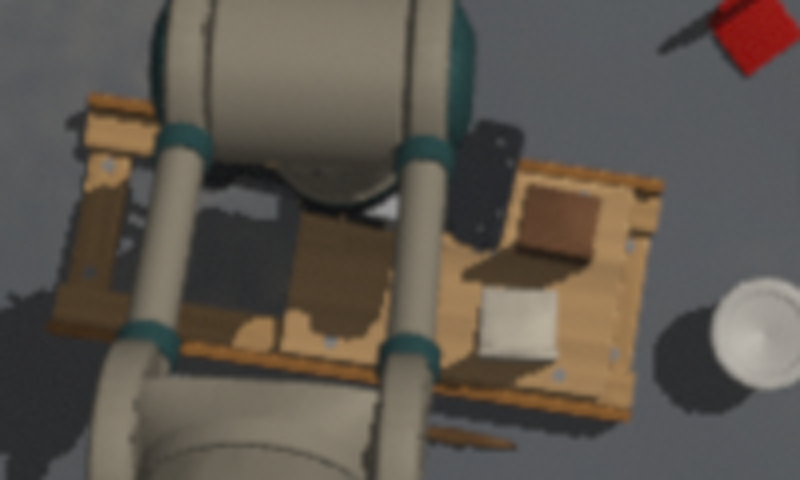

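```bash
python3 -m creep '[{"dx":-0.03,"dy":-0.05,"dz":0,"wx":0,"wy":0,"wz":0.3,"jaw":0},{"dx":-0.04,"dy":-0.1,"dz":0,"wx":0,"wy":0,"wz":0.6,"jaw":0},{"dx":-0.05,"dy":-0.15,"dz":0,"wx":0,"wy":0,"wz":0.9,"jaw":0},{"dx":-0.05,"dy":-0.2,"dz":0,"wx":0,"wy":0,"wz":1,"jaw":0},{"dx":-0.05,"dy":-0.2,"dz":0,"wx":0,"wy":0,"wz":1,"jaw":0}]';python3 st.py;  python3 - <<'E'
from fit import *
save('side','s12.png',(280,170,400,290),5)
E
```

```text
time_s: 9.35
position: [0.5219, 0.0462, 0.0694]
tool_rot: [0.201, 3.135, 0.0]
ft_force: [-0.9, 1.0, -0.1]
gripper_width: 0.0004
t 9.35 P [0.5219 0.0462 0.0694] rackxy [42.7094 -5.4159] tipz 0.06142880533451319 jaw 82.65360100992991 z [ 0.0001  0.0003 -1.    ] F [-0.9386  0.9882 -0.098 ] g 0.0004081511989067092 j [-0.0447  0.3244  1.8283  0.0003  0.9888 -1.4874]
```

View pics/s12.png

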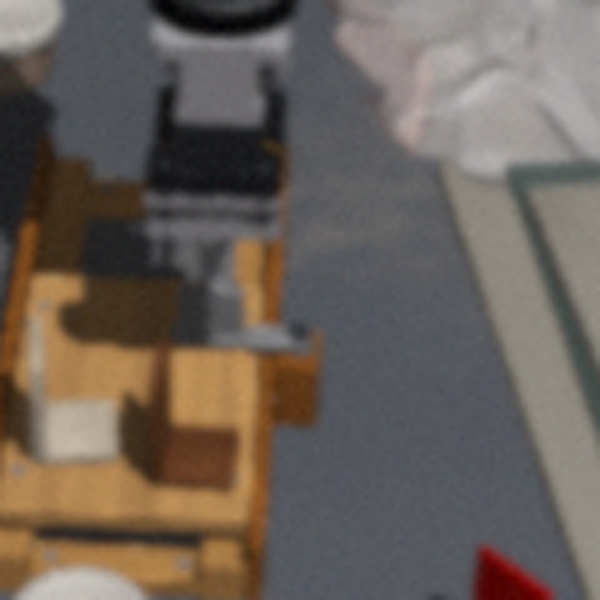

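```bash
python3 -m creep '[{"dx":0,"dy":-0.02,"dz":0,"wx":0,"wy":0,"wz":0,"jaw":0},{"dx":-0.01,"dy":-0.04,"dz":0,"wx":0,"wy":0,"wz":0,"jaw":0},{"dx":-0.01,"dy":-0.06,"dz":0,"wx":0,"wy":0,"wz":0,"jaw":0},{"dx":-0.01,"dy":-0.08,"dz":0,"wx":0,"wy":0,"wz":0,"jaw":0},{"dx":-0.01,"dy":-0.08,"dz":0,"wx":0,"wy":0,"wz":0,"jaw":0}]';python3 st.py
```

```text
time_s: 9.82
position: [0.5218, 0.0447, 0.0693]
tool_rot: [0.199, 3.135, 0.002]
ft_force: [-1.2, 3.4, 2.5]
gripper_width: 0.0004
t 9.8167 P [0.5218 0.0447 0.0693] rackxy [42.8146 -6.997 ] tipz 0.061340473211696715 jaw 82.74763635703981 z [ 0.0002  0.0012 -1.    ] F [-1.1603  3.3871  2.5489] g 0.0004286977962458845 j [-0.0484  0.324   1.8291  0.0014  0.9883 -1.4934]
```

Force has risen to 3.4 N, so the bar is at its stop. I'll back off, lift clear and look.

```bash
python3 -m creep '[{"dx":0.05,"dy":0.4,"dz":0,"wx":0,"wy":0,"wz":0,"jaw":0},{"dx":0.1,"dy":0.8,"dz":0.3,"wx":0,"wy":0,"wz":0,"jaw":0},{"dx":0.1,"dy":0.9,"dz":1.5,"wx":0,"wy":0,"wz":0,"jaw":0},{"dx":0.1,"dy":0.9,"dz":2.8,"wx":0,"wy":0,"wz":0,"jaw":0},{"dx":0.1,"dy":0.9,"dz":4,"wx":0,"wy":0,"wz":0,"jaw":0}]'; python3 -m creep '[{"dx":0,"dy":1.2,"dz":0.5,"wx":0,"wy":0,"wz":0,"jaw":0},{"dx":0,"dy":2.6,"dz":1,"wx":0,"wy":0,"wz":0,"jaw":0},{"dx":0,"dy":4,"dz":1,"wx":0,"wy":0,"wz":0,"jaw":0},{"dx":0,"dy":5.4,"dz":1,"wx":0,"wy":0,"wz":0,"jaw":0},{"dx":0,"dy":6.6,"dz":1,"wx":0,"wy":0,"wz":0,"jaw":0}]';python3 st.py;  python3 - <<'E'
from fit import *
save('side','s13.png',(240,180,360,300),5);save('top','t13.png',(200,200,400,320),4)
E
```

```text
time_s: 10.23
position: [0.5243, 0.0673, 0.1709]
tool_rot: [0.196, 3.135, -0.001]
ft_force: [1.0, 1.0, 0.6]
gripper_width: 0.0005
time_s: 10.65
position: [0.5243, 0.2343, 0.1954]
tool_rot: [0.196, 3.133, 0.001]
ft_force: [0.1, -1.2, -1.1]
gripper_width: 0.0006
t 10.65 P [0.5243 0.2343 0.1954] rackxy [ 20.4219 181.3615] tipz 0.18740636089613377 jaw 82.83371806366914 z [ 0.0022  0.0004 -1.    ] F [ 0.074  -1.1689 -1.1446] g 0.0005781292113818761 j [ 0.2993  0.2841  1.5387 -0.0003  1.3165 -1.1463]
```

View pics/s13.png

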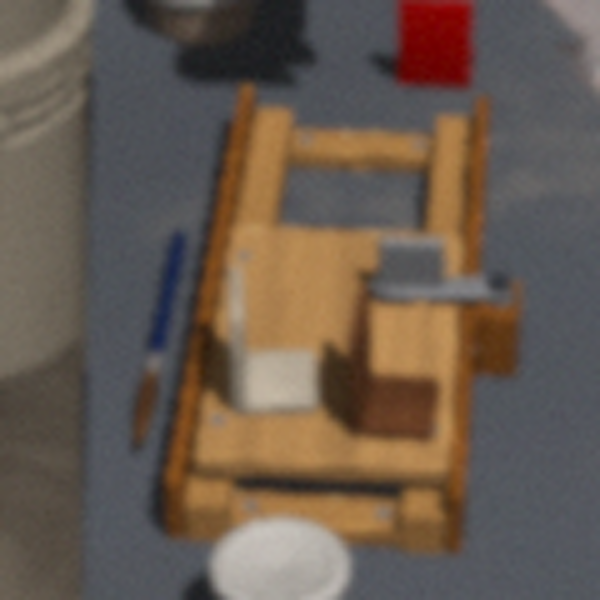

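View pics/t13.png

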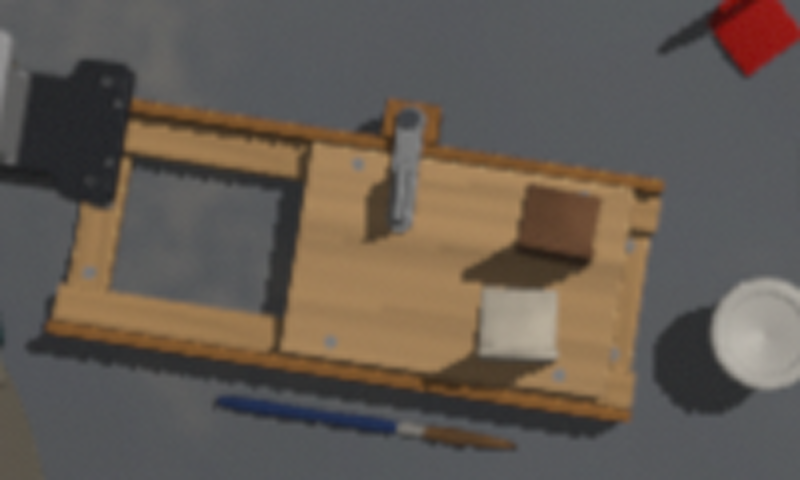

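Run:
```python
from fit import *
c,sn=np.cos(q[2]),np.sin(q[2])
def inv(P): d=P[:2]-q[:2]; return np.array([c*d[0]+sn*d[1],-sn*d[0]+c*d[1]])*1000
a=inv(atz('top',(302,229.6),.051)); 
for u in((400,231),(402,231)):
    b=inv(atz('top',(200+u[0]/4,200+u[1]/4),.055)); d=b-a; print(a,b,np.arctan2(-d[0],d[1]))
for k in(80,90,93):
    t=np.radians(k); print(k,(proj('top',W(q,(87-70*np.sin(t),-20+70*np.cos(t),51)))-200+.5)*4)
I={k:cv2.cvtColor(cv2.imread(f'pics/raw_s{k}.png'),cv2.COLOR_BGR2GRAY).astype(int) for k in('7','13')}
# static check of tiles/board front/tub/brush between s7 and s13
for nm,(x0,y0,x1,y1) in dict(tiles=(284,232,330,268),front=(276,268,332,290),tub=(280,284,312,316),brush=(264,226,280,272)).items(): print(nm,abs(I['7']-I['13'])[y0:y1,x0:x1].mean().round(2))
```

```text
[ 86.3546 -19.9846] [ 17.0031 -25.7703] 1.654029433159655
[ 86.3546 -19.9846] [ 17.1796 -26.9667] 1.6713891490600388
80 [373.3124 227.616 ]
90 [392.8493 232.2537]
93 [398.8431 232.9757]
tiles 6.07
front 1.65
tub 1.78
brush 1.8
```

```bash
python3 -c "
from h import *
print(workorder.hand_in(), env.sense()['time_s'])"
```

```text
the job is handed in; nothing more can be done
the job is handed in; nothing more can be done
```

The board is down in the notches and the turn-button's bar lies across it. I handed the job in at about 11 s on the robot's clock (limit 45 s).

**Board:** I slid it about 77 mm along the rails with the fingertips until it dropped 8 mm and met the notch walls at about 11 N. The pixel shift between the side pictures fits a slide plus a drop. It rests about 4 mm past nominal home by my measure, against about 3 mm of play. That is within my calibration error.

**Turn-button:** I pushed the tab round until the force rose to about 3.4 N, near its stop. The last top picture gives 1.65–1.67 rad, just past the 1.62 stop. I put that difference down to pixel error and take the bar to be at or close to the stop.

**Everything else:**
- Both tiles stand on the board.
- The tub and brush look unmoved.
- The picture difference around the tiles was a little raised, because the bar and its shadow now fall in that patch. By eye the tiles had not moved.
- The look-alikes, slip cup and tape were never approached, and I did not check them separately at the end.
- The gripper was clear of everything at hand-in, with only about 1 N of sensor noise.

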